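# Re-zero the step selector, count four clicks and store it

## Robot

A 7-joint arm with a two-finger parallel gripper is mounted at the origin on the work surface. World frame = base frame: x ahead of the robot, y to its left, z up, the work surface at z = 0. Lengths are in m, angles in rad, forces in N, time in s.
With the tool pointing down it reaches from about 0.425 to 0.925 m from the base axis. Payload 6.8 kg.
Tool frame: the origin (TCP) lies on the mounting face of the last link; the fingertips stand 173 mm ahead of it and the grasp point (between the pads) lies 155 mm ahead of it; z points along the fingers, y is the line along which they close (so a half turn about z gives the same grasp; the last joint's range is limited). The gripper opens to 85 mm and grips with 20 to 120 N. Pads are 22 mm wide; open, the fingers measure 114 mm over their backs; the gripper's body (76 mm by 85 mm) begins 54 mm behind the grasp point. The pads swing forward as they close: fully open they stand 13 mm farther back than shut.
Start: joints at [1.08, 0.477, 0.022, 1.555, -0.011, 1.109, -0.083], TCP at [0.252, -0.626, 0.405] pointing down, gripper open.
Joint ranges: [-2.96, 2.96], [-0.34, 2.1], [-1.41, 1.46], [0.24, 2.44], [-1.37, 4.51], [0.17, 1.92], [-2.96, 2.96]. Speed limits (rad/s): [2.39, 2.39, 3.14, 3.14, 3.14, 3.14, 3.14].

## Interface

Orientations are given as a unit quaternion [w, x, y, z].
In Python, from station import bot gives the robot as it stands. The module is installed in compiled form; this text tells all that it offers.
- The arm moves only by the shell command python3 -m pendant 'ROWS' [FORCE]. ROWS is JSON, a list of rows, each a list of 5 numbers: the finger opening in m, from 0 to 0.0854, then the shift along the tool's x, y, z in m, then the turn about the tool's z in degrees. In form: [[jaw, x, y, z, yaw], ...]. A call has 1 to 12 rows; each row shifts and turns the commanded pose from where the row before left it, along the tool's axes as they then stand; what a row does not reach is not made up. A row lasts 1/12 s, in which the tool goes at most 41.7 mm and 7.16 degrees, less where a joint would pass 70% of its speed; a pose out of reach is approached as far as the arm can. A call with a gripper value outside its range is refused whole. The fingers move at their own pace and stop on an object; FORCE is the grip in N (left out, the last holds). Time passes only in rows, so rows that do not move let the fingers close. It gives the time, the measured TCP pose, the force, the opening and the grip force at its end, in the units of the state.
- bot.get_obs(): the state, without advancing time (a new reading comes with each control period).
- bot.read_camera(name): name is "side" or "top" or "wrist"; returns (picture, depth): 480x640x3 uint8, blue, green, red; 480x640 float32, m along the optical axis (not along the pixel's ray), 0 where there is no reading.
- bot.camera_model(name): a dict with "intrinsics" (3x3 intrinsics, pixels), "R" (3x3) and "t" (3): a world point X has camera coordinates R X + t. Camera axes: x right, y down, z forward; pixel columns grow to the right and rows downward; lengths in m; the calibration is good to about 2 mm. The wrist camera is an equidistant fisheye: a pixel r from the principal point sees the ray r / f radians off the axis. A picture is of the moment at which its call begins: read the wrist's pose just before it. camera_model takes no time and is no camera call; for the wrist camera it gives the pose at the moment of the call.
- bot.hand_in(): hands the job in; it is judged then, once.
Trained networks look in the newest picture that a camera, given by its name, has taken for a name from the list of things; names that differ only in an ending like _2 or _b are one class to them, and where a whole thing is asked for, a point or a joint stands for the part that bears it (a point fixed in the world has none). Each returns a list of dicts, best first, with "score" (0 to 1); they miss things now and then, are a little off and sometimes report something else, mostly with a low value. They report only what shows in the picture. A call takes as long as a camera call.
- bot.boxes_of(name, camera): "at" ([column, row] in pixels, amid what is visible of it).
- bot.trace(name, camera): "mask" (480x640 bool, what is visible of it) and "at" ([column, row] in pixels, amid what is visible of it).
- bot.pinpoint(name, camera): "at" ([column, row] in pixels: a listed point, or the origin of a listed thing).
The state is a dict: "t": time; "q": joint angles; "joint_vel": joint speeds; "joint_torque": joint torques, N m; "eef_pos": TCP position; "tool_rot": TCP orientation; "contact_force": force on the tool from outside, world axes, zero at the start; "torque": the same for the moment, N m; "gripper_width": opening from 0.0 (shut) to 1.0 (fully open); "grasp_force": force on a finger pad.
Only numpy, scipy, OpenCV 4.12 (cv2) and the standard library are available. Lean on these libraries where they do the work, as an engineer would, in place of code of your own. Each camera call takes 0.05 s, during which the arm holds its last target. There are 200 camera calls.

## Task

On the step selector box (the flat box with the pointer knob and three keys), turn the pointer knob anticlockwise all the way back to its end stop, then turn it exactly four clicks clockwise from there and leave it resting in that click. Then press the wide key firmly but not hard, to store the setting, and let go. Do not press the two small round keys and leave everything else on the bench where it is.

Things in the scene. Friction and masses are not known exactly. Their poses are not given: they have to be found in the camera images.
- stepbox: Step selector box, fixed: white flat case 140 (x) x 200 (y) x 60 mm high, pointer knob and 3 keys on top (the like load box has two round dials). Origin: centre of its underside, on the bench. x to its back (away from the robot at yaw 0), y left, z up. In its frame: knob axis at x 0, y +45 mm; wide key x -34, y -58; small keys x +30, y -38 and -78. Only its place and yaw vary.
- selector (a joint): Turn of the pointer knob, rad: 0 at the anticlockwise end stop (play 0.03), growing CLOCKWISE from above; 8 clicks 30 degrees (0.524) apart, the last (3.67) at the other stop. A detent pulls it into the nearest click from up to half a click away; 0.1 N m takes it over to the next. At click n the pointer stands 105 - 30 n degrees anticlockwise of the box's x axis.
- selector_axis (a point): On the knob's vertical axis at the panel's surface, 60 mm above the bench; x along the pointer (turns with it), z up. Black knob: skirt 44 mm across, 8 mm high; on it a bar 12 mm wide, from 8 to 34 mm above the panel, from 20 mm behind the axis to 40 mm ahead (the long end is the pointer; white line on top). Push it sideways or pinch it.
- selector_tip (a point): Top of the pointer's long end, 40 mm from the knob's axis, 34 mm above the panel. A small black dash on the panel, 46 mm from the axis, marks the end-stop direction; the clicks are not marked.
- widekey_top (a point): Centre of the top of the wide white membrane key (26 mm in box x, 46 mm in box y), 3 mm above the panel. Travel 1.5 mm, bottoming at about 4 N; it registers when it is held down by a finger with more than 5 N for 0.05 s. More than 40 N damages it.
- widekey: The wide key itself (origin on its underside, 3 mm below its top).
- smallkey0: Small round key, 18 mm across, 3 mm high, must not be pressed (more than 2 N).
- smallkey1: The other small round key, same size, must not be pressed (more than 2 N).
- loadbox: Load box, a fixed bystander: same case as the selector box (140 x 200 x 60 mm) with two round dials 42 mm across, 18 mm high on top. Origin: centre of its underside.
- driver: Bystander: screwdriver 170 mm long lying between the two boxes.
- heatsink: Bystander: finned heat sink 60 x 60 x 36 mm.
- mug: Bystander: white mug 80 mm across, 90 mm high.
- fan: Bystander: black fan 80 x 80 x 25 mm, lying flat.
- adapter: Bystander: small coaxial adapter block 50 x 28 x 16 mm with a socket at each end, lying on the load box between its dials.
- partstray: Bystander: black divided parts tray 100 x 130 x 30 mm.

How it is judged:
By the outcome, as a careful person would: the job done as asked, in the order asked, and still so for the second after the job is handed in, with the robot touching nothing.
It also fails if it takes over 72 s, if anything falls off the work surface, if the arm or the gripper's body presses on something with over 40 N, if the wrist force passes 120 N, or if a joint passes its speed limit or range.

## Working session

There is one attempt and no reset: what is moved stays moved. The work goes in short steps, Python scripts to look and compute and a shell command to move; the robot and the scene stay as the last step left them, time stands still between calls to the robot, and variables do not carry over. Pictures are saved under pics/ and viewed, at most 10 in all, crops included, and the job is handed in when it is done.

```bash
mkdir -p pics
cat > h.py <<'E'
import numpy as np, cv2
from station import bot
def ray_pt(cam,px,z):
    m=bot.camera_model(cam);K=np.array(m["intrinsics"]);R=np.array(m["R"]);t=np.array(m["t"])
    u=(px[0]-K[0,2])/K[0,0];v=(px[1]-K[1,2])/K[1,1]
    if cam=="wrist":
        th=np.hypot(u,v);s=np.sin(th)/max(th,1e-9);d=np.array([u*s,v*s,np.cos(th)])
    else: d=np.array([u,v,1.])
    d=R.T@d;c=-R.T@t
    return c+d*(z-c[2])/d[2]
def proj(cam,X):
    m=bot.camera_model(cam);K=np.array(m["intrinsics"]);p=np.array(m["R"])@X+np.array(m["t"])
    if cam=="wrist":
        r=np.hypot(p[0],p[1]);th=np.arctan2(r,p[2]);q=p[:2]/max(r,1e-9)*th
    else: q=p[:2]/p[2]
    return q*[K[0,0],K[1,1]]+[K[0,2],K[1,2]]
H={'selector_axis':.06,'selector_tip':.094,'widekey_top':.063,'smallkey0':.06,'smallkey1':.06,'stepbox':0,'loadbox':0}
def look(cam,names=H):
    bot.read_camera(cam)
    for n in names:
        for d in bot.pinpoint(n,cam)[:2]:
            print(cam,n,np.round(d['at'],1),round(d['score'],2),np.round(ray_pt(cam,d['at'],H[n]),4))
E
python3 - <<'E'
from h import *
o=bot.get_obs();print(o['t'],o['eef_pos'],o['tool_rot'],o['contact_force'])
im,_=bot.read_camera("top");cv2.imwrite("pics/top.png",im)
look("top");look("side")
E
```

```text
0.0 [ 0.25204726 -0.62589197  0.40372689] [-8.80151640e-04  9.81736702e-01  1.90242538e-01 -2.23066481e-04] [ 0.1427831  -0.46660271  0.82102696]
top selector_axis [365.5 287.3] 0.74 [ 0.5307 -0.1314  0.06  ]
top selector_tip [381.1 270.6] 0.62 [ 0.5613 -0.158   0.094 ]
top widekey_top [420.7 280.7] 0.62 [ 0.5432 -0.2369  0.063 ]
top smallkey0 [402.2 255.6] 0.62 [ 0.5915 -0.2025  0.06  ]
top smallkey0 [419.5 253.4] 0.59 [ 0.5957 -0.2359  0.06  ]
top smallkey1 [402.2 255.6] 0.62 [ 0.5915 -0.2025  0.06  ]
top smallkey1 [419.5 253.4] 0.59 [ 0.5957 -0.2359  0.06  ]
top stepbox [382.7 276.4] 0.65 [ 0.5533 -0.1712  0.    ]
top loadbox [218.1 297.6] 0.68 [0.5109 0.1597 0.    ]
side selector_axis [373.6 253.1] 0.64 [ 0.5255 -0.1366  0.06  ]
side selector_axis [391.9 234.1] 0.6 [ 0.5287 -0.225   0.06  ]
side selector_tip [393.7 232. ] 0.65 [ 0.5119 -0.2001  0.094 ]
side selector_tip [374.1 233.4] 0.49 [ 0.5467 -0.1649  0.094 ]
side widekey_top [391.3 227.7] 0.46 [ 0.542  -0.2422  0.063 ]
side smallkey0 [373.1 221.2] 0.57 [ 0.5957 -0.2368  0.06  ]
side smallkey0 [367.4 228.9] 0.36 [ 0.5896 -0.2015  0.06  ]
side smallkey1 [373.1 221.2] 0.57 [ 0.5957 -0.2368  0.06  ]
side smallkey1 [367.4 228.9] 0.36 [ 0.5896 -0.2015  0.06  ]
side stepbox [376.  258.1] 0.73 [ 0.5406 -0.1787  0.    ]
side loadbox [297.2 349.3] 0.79 [0.5151 0.1643 0.    ]
```

View pics/top.png

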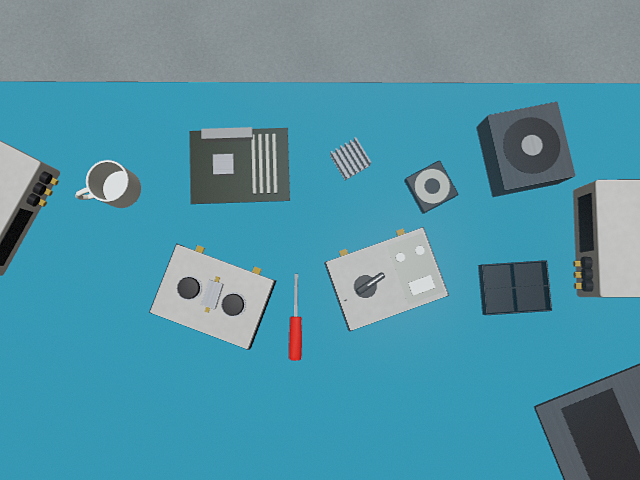

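The picture shows the step box at about (387,279), with its knob at (365,287). The pointer runs up and right to about (381,271), and the end-stop dash is at (346,300). Next I'll fit the box pose.

```bash
cat >> h.py <<'E'
L={'selector_axis':(0,.045),'widekey_top':(-.034,-.058),'k0':(.03,-.038),'k1':(.03,-.078)}
def fit(P):
    A=np.array([L[k] for k in P]);B=np.array([np.array(P[k])[:2] for k in P])
    a=A[:,0]+1j*A[:,1];b=B[:,0]+1j*B[:,1]
    yaw=np.angle(np.sum((b-b.mean())*np.conj(a-a.mean())));o=b.mean()-a.mean()*np.exp(1j*yaw)
    g=lambda p:(lambda c:np.array([c.real,c.imag]))(o+complex(*p)*np.exp(1j*yaw))
    print("box",np.round(o,4),"yaw",round(np.degrees(yaw),1),"res mm",np.round(abs(a*np.exp(1j*yaw)+o-b)*1e3,1),"axis",g(L['selector_axis']).round(4),"key",g(L['widekey_top']).round(4))
    return o,yaw
def tool():
    o=bot.get_obs();w,x,y,z=o['tool_rot']
    xa=np.array([1-2*(y*y+z*z),2*(x*y+w*z)]);
    print("t",o['t'],"tcp",np.round(o['eef_pos'],4),"toolx deg",round(np.degrees(np.arctan2(xa[1],xa[0])),2),"q",np.round(o['q'],2),"F",np.round(o['contact_force'],1),"M",np.round(o['torque'],2))
    return np.array(o['eef_pos']),np.arctan2(xa[1],xa[0])
def rel(X):
    p,a=tool();d=np.array(X)-p;c,s=np.cos(a),np.sin(a)
    print("tool shift mm",np.round(1e3*np.array([c*d[0]+s*d[1],s*d[0]-c*d[1],-d[2]]),1))
E
python3 - <<'E'
from h import *
fit({'selector_axis':(.5307,-.1314),'widekey_top':(.5432,-.2369),'k0':(.5915,-.2025),'k1':(.5957,-.2359)})
rel([.53,-.19,.40])
print(bot.camera_model("wrist"))
E
```

```text
box (0.5481-0.1736j) yaw 20.1 res mm [1.9 7.7 4.1 7.4] axis [ 0.5326 -0.1314] key [ 0.5361 -0.2398]
t 0.85 tcp [ 0.2521 -0.6262  0.4047] toolx deg 21.93 q [ 1.08  0.48  0.02  1.56 -0.01  1.11 -0.08] F [-0.1  0.2 -0.5] M [0.02 0.05 0.02]
tool shift mm [ 420.7 -300.8    4.7]
{'intrinsics': array([[371.64829954,   0.        , 318.40586126],
       [  0.        , 371.64829954, 232.29130332],
       [  0.        ,   0.        ,   1.        ]]), 'R': array([[ 0.37363185, -0.92757555, -0.00168397],
       [-0.88861774, -0.3584589 ,  0.28612188],
       [-0.2660033 , -0.10540784, -0.95819175]]), 't': array([-0.67381959, -0.03871226,  0.38003637])}
```

```bash
r='[0.06,0.033,-0.024,0,0]'; python3 -m pendant '[[0.06,0.033,-0.024,0,0],[0.06,0.033,-0.024,0,0],[0.06,0.033,-0.024,0,0],[0.06,0.033,-0.024,0,0],[0.06,0.033,-0.024,0,0],[0.06,0.033,-0.024,0,0],[0.06,0.033,-0.024,0,0],[0.06,0.033,-0.024,0,0],[0.06,0.033,-0.024,0,0],[0.06,0.033,-0.024,0,0],[0.06,0.033,-0.024,0,0],[0.06,0.033,-0.024,0,0]]'
python3 - <<'E'
from h import *
tool()
im,_=bot.read_camera("wrist");cv2.imwrite("pics/w1.png",im)
look("wrist",['selector_axis','selector_tip','widekey_top','smallkey0'])
E
```

```text
t: 1.85
eef_pos: [0.5126, -0.2093, 0.4051]
tool_rot: [0.0, 0.982, 0.19, 0.0]
contact_force: [0.9, -0.1, 0.4]
gripper_width: 0.704
grasp_force: 0.0
t 1.85 tcp [ 0.5126 -0.2093  0.4051] toolx deg 21.91 q [ 0.43  0.29 -0.19  1.84  0.06  1.02 -0.97] F [ 0.9 -0.1  0.4] M [-0.11 -0.07 -0.03]
wrist selector_axis [247.5 167.4] 0.92 [ 0.5239 -0.1358  0.06  ]
wrist selector_tip [504.6 266.1] 0.61 [ 0.5345 -0.3782  0.094 ]
wrist selector_tip [296.  161.3] 0.57 [ 0.5465 -0.1766  0.094 ]
wrist widekey_top [369.1 211.7] 0.68 [ 0.5253 -0.2521  0.063 ]
wrist widekey_top [296.4 159.8] 0.22 [ 0.5434 -0.1777  0.063 ]
wrist smallkey0 [350.  138.5] 0.78 [ 0.5764 -0.2137  0.06  ]
wrist smallkey0 [396.3 141.6] 0.66 [ 0.5896 -0.2511  0.06  ]
```

View pics/w1.png

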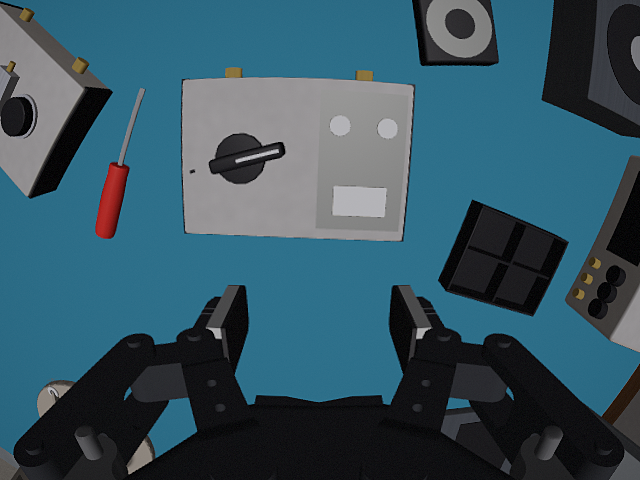

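The knob is at about (240,158), the wide key at (360,201), and the small keys at (340,125) and (387,128). The arm was still settling between images, so I'll measure again now that it is at rest.

Run:
```python
from h import *
tool()
im,_=bot.read_camera("wrist");cv2.imwrite("pics/w2.png",im)
look("wrist",['selector_axis','selector_tip','widekey_top','smallkey0'])
D={d:bot.pinpoint(d,"wrist") for d in ('selector_axis','widekey_top','smallkey0')}
ks=sorted([k['at'] for k in D['smallkey0'][:2]],key=lambda a:a[0])
P={'selector_axis':ray_pt('wrist',D['selector_axis'][0]['at'],.06),'widekey_top':ray_pt('wrist',D['widekey_top'][0]['at'],.063),'k0':ray_pt('wrist',ks[0],.06),'k1':ray_pt('wrist',ks[1],.06)}
o,y=fit(P)
g=lambda x,yy,z:(lambda c:proj('wrist',np.array([c.real,c.imag,z])))(o+complex(x,yy)*np.exp(1j*y))
for q in [(.07,.1,.06),(.07,-.1,.06),(-.07,-.1,.06),(-.07,.1,.06),(0,.045,.06),(-.034,-.058,.063)]:
    cv2.drawMarker(im,tuple(int(round(v)) for v in g(*q)),(0,0,255),0,10,1)
cv2.imwrite("pics/w2.png",cv2.resize(im[50:270,150:450],None,fx=2.6,fy=2.6))
```

```text
t 2.15 tcp [ 0.5113 -0.2122  0.4047] toolx deg 21.84 q [ 0.43  0.29 -0.19  1.84  0.06  1.02 -0.97] F [-0.1 -0.6  0.7] M [-0.03 -0.03  0.05]
wrist selector_axis [239.  156.9] 0.73 [ 0.5275 -0.1319  0.06  ]
wrist selector_tip [279.5 142.6] 0.82 [ 0.5541 -0.1628  0.094 ]
wrist selector_tip [502.5 254.5] 0.28 [ 0.5408 -0.3731  0.094 ]
wrist widekey_top [360.7 197.8] 0.6 [ 0.5334 -0.2412  0.063 ]
wrist smallkey0 [338.  121.2] 0.67 [ 0.5863 -0.1984  0.06  ]
wrist smallkey0 [383.6 125.2] 0.67 [ 0.5983 -0.2351  0.06  ]
box (0.5441-0.173j) yaw 21.1 res mm [0.5 1.2 0.9 1.6] axis [ 0.5279 -0.131 ] key [ 0.5332 -0.2393]
```

View pics/w2.png

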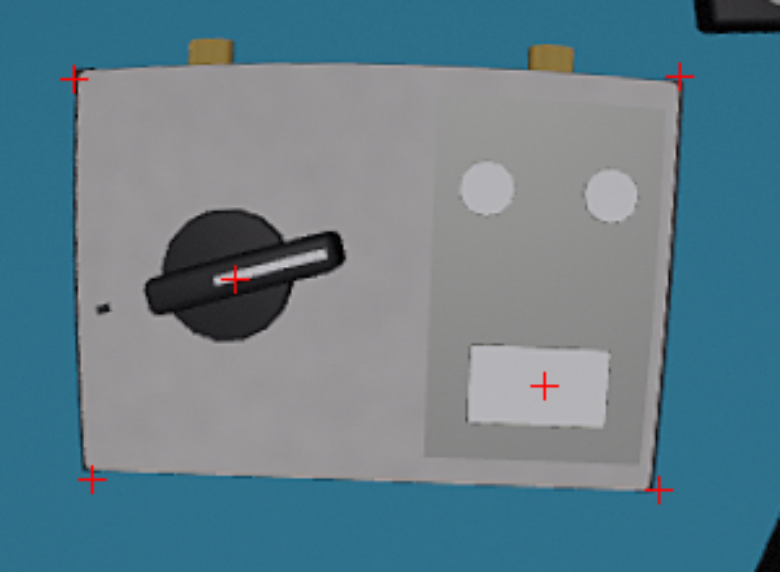

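The crop shows my overlay turned about 1.2° from the true corners, which are at crop (77,72), (680,82), (652,490) and (84,468). I'll refit from these and from the line on the pointer.

Run:
```python
from h import *
c=lambda u,v,z:ray_pt('wrist',(150+u/2.6-.3,50+v/2.6-.3),z)
L.update(c1=(.07,.1),c2=(.07,-.1),c3=(-.07,-.1),c4=(-.07,.1))
fit({'c1':c(77,72,.06),'c2':c(680,82,.06),'c3':c(652,490,.06),'c4':c(84,468,.06),'widekey_top':c(538,386,.063),'k0':c(487.5,188,.063),'k1':c(611,195,.063),'selector_axis':c(228,275,.065)})
a=c(215,281,.094);b=c(325,255,.094);print(a,b,np.degrees(np.arctan2(*(b-a)[1::-1])))
tool()
```

```text
box (0.5447-0.1716j) yaw 19.8 res mm [1.  0.8 0.7 1.3 0.4 0.1 0.2 0.4] axis [ 0.5294 -0.1292] key [ 0.5323 -0.2376]
[ 0.53093996 -0.13164337  0.094     ] [ 0.54958958 -0.15964348  0.094     ] -56.334181290609344
t 2.6 tcp [ 0.5118 -0.2114  0.4047] toolx deg 21.9 q [ 0.43  0.29 -0.19  1.84  0.06  1.02 -0.97] F [-0.1 -0.1  1.2] M [ 0.03 -0.01 -0.04]
```

```bash
python3 -m pendant '[[0.05,0.0157,-0.0232,0,0],[0.05,0.0157,-0.0232,0,0],[0.05,0.0157,-0.0232,0,0],[0.05,0,0,0.01,7],[0.05,0,0,0.01,7],[0.05,0,0,0.01,7],[0.05,0,0,0.01,7],[0.05,0,0,0.01,7],[0.05,0,0,0.01,7],[0.05,0,0,0.01,7],[0.05,0,0,0.01,7],[0.05,0,0,0.01,7]]' 25; python3 -m pendant '[[0.05,0,0,0.01,7],[0.05,0,0,0,7],[0.05,0,0,0,0],[0.05,0,0,0,0]]'
python3 - <<'E'
from h import *
rel([.5294,-.1292,.245])
im,_=bot.read_camera("wrist");cv2.imwrite("pics/w3.png",im)
for a in [(.5294,-.1292,.06),(.5294+.04*np.cos(np.radians(-55.2)),-.1292+.04*np.sin(np.radians(-55.2)),.094)]: print(proj('wrist',np.array(a)))
look("wrist",['selector_axis','selector_tip'])
E
```

```text
t: 3.6
eef_pos: [0.5296, -0.129, 0.3143]
tool_rot: [-0.0, 0.935, -0.354, 0.0]
contact_force: [-0.1, -0.4, -1.6]
gripper_width: 0.584
grasp_force: 0.0
t: 3.93
eef_pos: [0.5298, -0.1288, 0.3048]
tool_rot: [0.0, 0.888, -0.461, 0.0]
contact_force: [0.4, -0.4, -0.3]
gripper_width: 0.591
grasp_force: 0.0
t 3.9333 tcp [ 0.5298 -0.1288  0.3048] toolx deg -54.85 q [ 0.1   0.39  0.03  1.96 -0.01  0.79 -2.39] F [ 0.4 -0.4 -0.3] M [-0.   -0.   -0.01]
tool shift mm [ 0.1  0.5 59.8]
[318.03127373 244.42310305]
[318.43258054 189.23927587]
wrist selector_axis [320.  243.9] 0.57 [ 0.5286 -0.1302  0.06  ]
wrist selector_tip [321.2 187.3] 0.83 [ 0.5516 -0.1638  0.094 ]
```

View pics/w3.png

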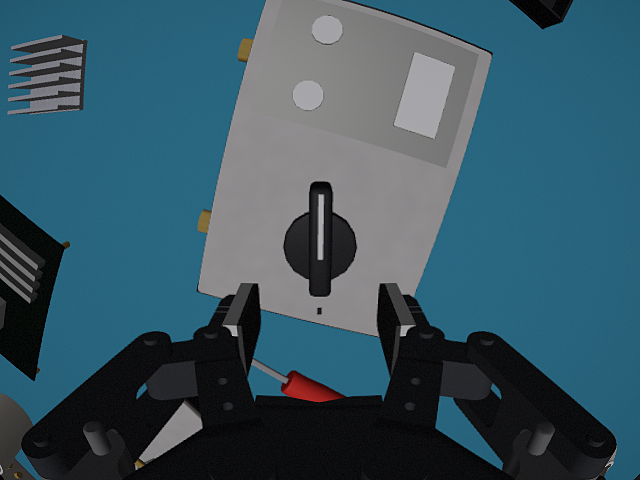

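The bar stands upright at column 320, midway between the fingers, with its axis at (320,244). I'll descend and pinch.

```bash
python3 -m pendant '[[0.05,0,0.001,0.02,0],[0.05,0,0,0.02,0],[0.05,0,0,0.015,0],[0.05,0,0,0.005,0],[0.03,0,0,0,0],[0.02,0,0,0,0],[0,0,0,0,0],[0,0,0,0,0],[0,0,0,0,0],[0,0,0,0,0]]' 25
python3 - <<'E'
from h import *
rel([.5294,-.1292,.245]); print(bot.get_obs()['grasp_force'])
E
```

```text
t: 4.97
eef_pos: [0.5293, -0.1297, 0.2458]
tool_rot: [-0.0, 0.887, -0.462, 0.001]
contact_force: [-1.3, 1.1, 7.3]
gripper_width: 0.132
grasp_force: 31.2
t 4.9667 tcp [ 0.5293 -0.1297  0.2458] toolx deg -55.07 q [ 0.11  0.47  0.02  2.   -0.02  0.67 -2.39] F [-1.3  1.1  7.3] M [-0.03  0.22 -0.02]
tool shift mm [-0.3 -0.3  0.8]
31.17840886116028
```

```bash
python3 -m pendant '[[0,0,0,0,-7],[0,0,0,0,-7],[0,0,0,0,-7],[0,0,0,0,-7],[0,0,0,0,-7],[0,0,0,0,-7],[0,0,0,0,-7],[0,0,0,0,-7],[0,0,0,0,-7],[0,0,0,0,-7],[0,0,0,0,-7],[0,0,0,0,-7]]'; python3 -c "
from h import *
tool()"
python3 -m pendant '[[0,0,0,0,-7],[0,0,0,0,-7],[0,0,0,0,-7],[0,0,0,0,-7],[0,0,0,0,-7],[0,0,0,0,-7],[0,0,0,0,-7],[0,0,0,0,-7],[0,0,0,0,-7],[0,0,0,0,-7],[0,0,0,0,-7],[0,0,0,0,0]]'; python3 -c "
from h import *
tool()"
```

```text
t: 5.97
eef_pos: [0.529, -0.1308, 0.2458]
tool_rot: [0.001, 0.968, 0.252, 0.0]
contact_force: [-1.3, -2.9, 6.2]
gripper_width: 0.129
grasp_force: 31.2
t 5.9667 tcp [ 0.529  -0.1308  0.2458] toolx deg 29.2 q [ 0.4   0.5  -0.35  1.98  0.25  0.71 -1.16] F [-1.3 -2.9  6.2] M [-0.76  0.33 -0.03]
t: 6.97
eef_pos: [0.5299, -0.1314, 0.2458]
tool_rot: [0.002, 0.601, 0.799, 0.0]
contact_force: [2.1, -4.5, 3.9]
gripper_width: 0.133
grasp_force: 30.9
t 6.9667 tcp [ 0.5299 -0.1314  0.2458] toolx deg 106.14 q [ 0.65  0.57 -0.67  1.96  0.5   0.78 -0.02] F [ 2.1 -4.5  3.9] M [-1.09 -0.36 -0.05]
```

```bash
python3 -m pendant '[[0,0,0,0,-6],[0,0,0,0,-6],[0,0,0,0,-4],[0,0,0,0,0],[0,0,0,0,0]]'>/dev/null; python3 -c "
from h import *
tool()"
python3 -m pendant '[[0,0,0,0,-3],[0,0,0,0,0],[0,0,0,0,0]]'>/dev/null; python3 -c "
from h import *
tool()"
python3 -m pendant '[[0,0,0,0,-2],[0,0,0,0,0],[0,0,0,0,0]]'>/dev/null; python3 -c "
from h import *
tool()"
python3 -m pendant '[[0,0,0,0,-2],[0,0,0,0,0],[0,0,0,0,0]]'; python3 -c "
from h import *
tool()"
```

```text
t 7.3833 tcp [ 0.5302 -0.1313  0.2459] toolx deg 121.8 q [ 0.7   0.59 -0.73  1.96  0.54  0.8   0.21] F [ 4.1 -4.5  3.3] M [-0.97 -0.61 -0.  ]
t 7.6333 tcp [ 0.5302 -0.1312  0.2459] toolx deg 124.8 q [ 0.7   0.59 -0.74  1.96  0.55  0.81  0.26] F [ 3.9 -4.5  1.6] M [-0.96 -0.63  0.04]
t 7.8833 tcp [ 0.5302 -0.1312  0.2459] toolx deg 126.76 q [ 0.71  0.59 -0.75  1.95  0.56  0.81  0.28] F [ 3.6 -5.9  3.3] M [-0.93 -0.68 -0.17]
t: 8.13
eef_pos: [0.5302, -0.1313, 0.2459]
tool_rot: [0.002, 0.433, 0.901, 0.0]
contact_force: [3.0, -3.9, 3.2]
gripper_width: 0.131
grasp_force: 40.3
t 8.1333 tcp [ 0.5302 -0.1313  0.2459] toolx deg 128.64 q [ 0.72  0.59 -0.76  1.95  0.56  0.81  0.31] F [ 3.  -3.9  3.2] M [-0.89 -0.69 -0.8 ]
```

The stop is felt at about 126.5° (a moment of 0.8 N m), which agrees with the expected 124.8° plus the play. Now four clicks clockwise, to a tool heading of 4.8°.

```bash
python3 -m pendant '[[0,0,0,0,4],[0,0,0,0,0],[0,0,0,0,7],[0,0,0,0,7],[0,0,0,0,7],[0,0,0,0,7],[0,0,0,0,7],[0,0,0,0,7],[0,0,0,0,7],[0,0,0,0,7],[0,0,0,0,7]]'>/dev/null
python3 -m pendant '[[0,0,0,0,7],[0,0,0,0,7],[0,0,0,0,7],[0,0,0,0,7],[0,0,0,0,7],[0,0,0,0,7],[0,0,0,0,7],[0,0,0,0,5],[0,0,0,0,3],[0,0,0,0,0],[0,0,0,0,0]]'; python3 -c "
from h import *
tool()"
```

```text
t: 9.97
eef_pos: [0.5289, -0.1304, 0.2458]
tool_rot: [0.001, 0.999, 0.042, 0.0]
contact_force: [-1.9, -2.5, 8.5]
gripper_width: 0.133
grasp_force: 31.3
t 9.9667 tcp [ 0.5289 -0.1304  0.2458] toolx deg 4.81 q [ 0.32  0.49 -0.24  1.98  0.18  0.69 -1.52] F [-1.9 -2.5  8.5] M [-0.53  0.45  0.01]
```

Now I'll open, lift and check.

```bash
python3 -m pendant '[[0.03,0,0,0,0],[0.04,0,0,0,0],[0.05,0,0,0,0],[0.05,0,0,0,0],[0.05,0,0,-0.02,0],[0.05,0,0,-0.03,0],[0.05,0,0,-0.03,0],[0.05,-0.02,0,-0.02,0],[0.05,-0.02,0,0,0],[0.05,0,0,0,0],[0.05,0,0,0,0],[0.05,0,0,0,0]]'
python3 - <<'E'
from h import *
tool()
im,_=bot.read_camera("wrist");cv2.imwrite("pics/w4.png",im)
look("wrist",['selector_axis','selector_tip','widekey_top'])
for n in (3,4,5):
    a=np.radians(105-30*n+19.8);print(n,proj('wrist',np.array([.5294+.04*np.cos(a),-.1292+.04*np.sin(a),.094])))
E
```

```text
t: 10.97
eef_pos: [0.4892, -0.1328, 0.3445]
tool_rot: [-0.0, 0.999, 0.043, 0.0]
contact_force: [-0.1, -0.6, 0.4]
gripper_width: 0.584
grasp_force: 0.0
t 10.9667 tcp [ 0.4892 -0.1328  0.3445] toolx deg 4.93 q [ 0.38  0.29 -0.28  2.    0.1   0.87 -1.44] F [-0.1 -0.6  0.4] M [ 0.07 -0.01 -0.09]
wrist selector_axis [322.3 171.9] 0.97 [ 0.5283 -0.1312  0.06  ]
wrist selector_tip [324.5 110.2] 0.65 [ 0.5692 -0.1286  0.094 ]
wrist selector_tip [427.1 102.7] 0.16 [ 0.5811 -0.189   0.094 ]
wrist widekey_top [472.  186.9] 0.92 [ 0.5296 -0.2398  0.063 ]
3 [285.3528792  118.78876855]
4 [319.67242303 109.52756454]
5 [353.9245579  119.02678779]
```

View pics/w4.png

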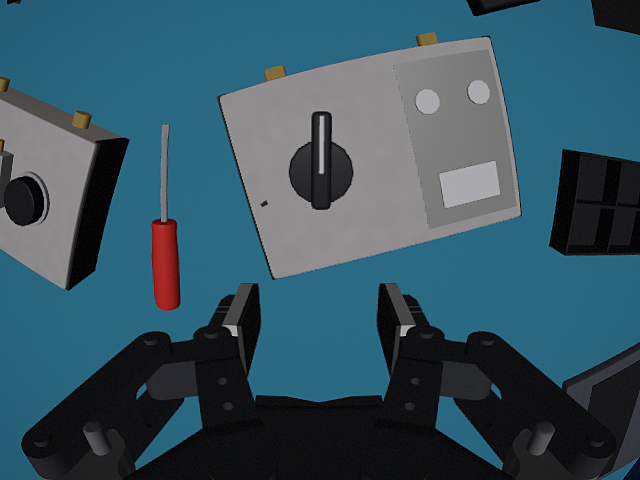

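The pointer stands at click 4: its tip is at (322,112), against a predicted (320,110). Now to the wide key with the fingers shut.

```bash
python3 -m pendant '[[0,0.011,0.0364,0,0],[0,0.011,0.0364,0,0],[0,0.0107,0.0364,0,0],[0,0,0,0.02,-7],[0,0,0,0.03,-7],[0,0,0,0.02,-1],[0,0,0,0.01,0],[0,0,0,0.005,0],[0,0,0,0,0],[0,0,0,0,0]]' 20
python3 - <<'E'
from h import *
rel([.531,-.2385,.236])
bot.read_camera("wrist")
im,_=bot.read_camera("wrist");cv2.imwrite("pics/w5.png",im)
E
```

```text
t: 12.05
eef_pos: [0.5315, -0.2388, 0.2605]
tool_rot: [0.0, 0.985, 0.173, 0.001]
contact_force: [-0.4, 0.4, 0.4]
gripper_width: 0.002
grasp_force: 0.0
t 12.05 tcp [ 0.5315 -0.2388  0.2605] toolx deg 19.92 q [ 0.52  0.51 -0.26  1.88  0.19  0.76 -1.07] F [-0.4  0.4  0.4] M [ 0.02  0.   -0.02]
tool shift mm [-0.4 -0.5 24.5]
```

View pics/w5.png

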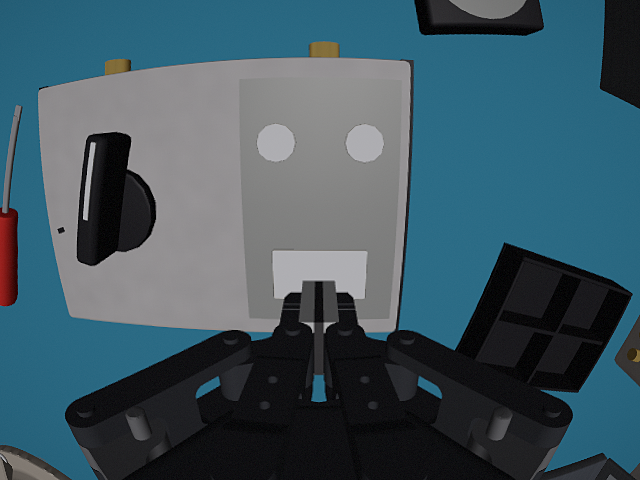

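The shut fingers (column 318) sit over the wide key (columns 273–367). I'll press in small steps and watch the force.

```bash
python3 -m pendant '[[0,0,0,0.012,0],[0,0,0,0.008,0],[0,0,0,0.0025,0],[0,0,0,0,0],[0,0,0,0,0]]' ; python3 -m pendant '[[0,0,0,0.001,0],[0,0,0,0,0]]'; python3 -m pendant '[[0,0,0,0.001,0],[0,0,0,0,0]]'
```

```text
t: 12.57
eef_pos: [0.5307, -0.2389, 0.2369]
tool_rot: [-0.0, 0.985, 0.173, -0.0]
contact_force: [0.3, -0.1, 0.7]
gripper_width: -0.002
grasp_force: 0.0
t: 12.73
eef_pos: [0.531, -0.239, 0.2363]
tool_rot: [0.0, 0.985, 0.173, 0.0]
contact_force: [-0.8, -0.3, 1.4]
gripper_width: -0.002
grasp_force: 0.6
t: 12.9
eef_pos: [0.531, -0.2389, 0.2355]
tool_rot: [0.0, 0.985, 0.173, 0.0]
contact_force: [-0.9, 0.1, 3.6]
gripper_width: 0.001
grasp_force: 1.5
```

```bash
python3 -m pendant '[[0,0,0,0.001,0],[0,0,0,0,0]]'; python3 -m pendant '[[0,0,0,0.0005,0],[0,0,0,0,0]]'
```

```text
t: 13.07
eef_pos: [0.531, -0.239, 0.235]
tool_rot: [0.0, 0.985, 0.173, 0.0]
contact_force: [-2.4, 1.0, 7.9]
gripper_width: 0.003
grasp_force: 3.6
t: 13.23
eef_pos: [0.5311, -0.2389, 0.2349]
tool_rot: [0.0, 0.985, 0.173, 0.0]
contact_force: [-3.7, 1.0, 11.2]
gripper_width: 0.0
grasp_force: 5.6
```

```bash
python3 -m pendant '[[0,0,0,0.0005,0],[0,0,0,0,0],[0,0,0,0,0]]'; python3 -m pendant '[[0,0,0,-0.005,0],[0,0,0,-0.03,0],[0,0,0,-0.04,0],[0,0,0,-0.04,0],[0,-0.03,0,0,0],[0,-0.03,0,0,0],[0,0,0,0,0],[0,0,0,0,0],[0,0,0,0,0]]'
python3 - <<'E'
from h import *
tool()
look("wrist",['selector_axis','selector_tip']); look("top",['selector_axis','selector_tip'])
for n in (3,4,5):
    a=np.radians(105-30*n+19.8);X=np.array([.5294+.04*np.cos(a),-.1292+.04*np.sin(a),.094]);print(n,X,proj('wrist',X))
E
```

```text
t: 13.48
eef_pos: [0.5311, -0.2389, 0.2348]
tool_rot: [0.0, 0.985, 0.173, 0.0]
contact_force: [-4.6, 2.5, 14.2]
gripper_width: 0.0
grasp_force: 7.5
t: 14.23
eef_pos: [0.4747, -0.2593, 0.3483]
tool_rot: [0.0, 0.985, 0.173, 0.0]
contact_force: [0.8, 0.3, 0.2]
gripper_width: 0.001
grasp_force: 0.0
t 14.2333 tcp [ 0.4747 -0.2593  0.3483] toolx deg 19.92 q [ 0.62  0.34 -0.28  1.92  0.12  0.9  -0.95] F [0.8 0.3 0.2] M [0.04 0.04 0.01]
wrist selector_axis [175.2 100.1] 0.79 [ 0.5278 -0.1297  0.06  ]
wrist selector_axis [319.  139.6] 0.6 [ 0.5328 -0.2372  0.06  ]
wrist selector_tip [173.5  33.6] 0.96 [ 0.5701 -0.1272  0.094 ]
top selector_axis [363.6 288.3] 0.68 [ 0.5288 -0.1278  0.06  ]
top selector_tip [360.6 265.9] 0.56 [ 0.5701 -0.1198  0.094 ]
3 [ 0.56224597 -0.10637146  0.094     ] [141.95365709  38.28369563]
4 [ 0.56925971 -0.12585289  0.094     ] [170.97744172  33.78688146]
5 [ 0.56559308 -0.14623117  0.094     ] [197.29802937  46.12995566]
```

The pointer is at click 4, the key was pressed with about 14 N and released, and the robot is clear.

```bash
python3 -c "
from station import bot
print(bot.hand_in())"
```

```text
the job is handed in; nothing more can be done
None
```

The knob was turned back to its end stop, then four clicks clockwise, and it rests in click 4; the wide key was then pressed with about 14 N and released, and the job was handed in at about 15 s (no verdict was returned).

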